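# Feed a blank home in a drill jig with a push stick

## Robot

A 6-joint arm with a two-finger parallel gripper is mounted at the origin on the work surface. World frame = base frame: x ahead of the robot, y to its left, z up, the work surface at z = 0. Lengths are in m, angles in rad, forces in N, time in s.
With the tool pointing down it reaches from about 0.35 to 0.85 m from the base axis. Payload 8.1 kg.
Tool frame: the origin (TCP) lies at the very end of the fingers, on their centre line; the grasp point (between the pads) lies 19 mm behind it; z points along the fingers, y is the line along which they close (so a half turn about z gives the same grasp; the last joint's range is limited). The gripper opens to 93 mm and grips with 3 to 60 N. Pads are 15 mm wide; open, the fingers measure 128 mm over their backs; the gripper's body (75 mm by 188 mm) begins 65 mm behind the grasp point.
Start: joints at [-1.218, 0.13, 1.488, -0, 1.523, -0.085], TCP at [0.254, -0.543, 0.219] pointing down, gripper open.
Joint ranges: [-2.96, 2.96], [-0.89, 2.26], [0.02, 2.5], [-1.34, 4.48], [0, 2.73], [-2.66, 2.66]. Speed limits (rad/s): [2.39, 2.39, 2.79, 3.14, 3.14, 3.14].

## Interface

Orientations are given as a rotation vector (axis times angle).
In Python, from plant import robot gives the robot as it stands. The module is installed in compiled form; this text tells all that it offers.
- The arm moves only by the tool play_rows, never from a script. Its argument "increments" is text: rows parted by semicolons, each of 5 numbers parted by spaces: the shift along the tool's x, y, z in mm, then the turn about the tool's z in degrees, then the closure, from -1 (fully open) to 1 (shut). In form: dx dy dz yaw claw; .... A call has 1 to 20 rows; each row is the pose to reach, as a shift and turn from the pose commanded when the call began, along the tool's axes at that moment; what a row does not reach only later rows make up. A row lasts 1/10 s, in which the tool goes at most 50 mm and 8.59 degrees, less where a joint would pass 70% of its speed; a pose out of reach is approached as far as the arm can. A call with a gripper value outside its range is refused whole. The fingers move at their own pace and stop on an object; "force" is the grip in N (left out, the last holds). Time passes only in rows, so rows that repeat a pose let the fingers close. It gives the time, the measured TCP pose, the force, the opening and the grip force at its end, in the units of the state.
- robot.read_state(): the state, without advancing time (a new reading comes with each control period).
- robot.read_camera(name): name is "scene" or "top"; returns the picture (384x512x3 uint8, blue, green, red); there is no depth.
- robot.calibration(name): a dict with "vertical_fov" (degrees; the focal length in pixels is half the picture's height over the tangent of half this angle, whatever the lens; pixels are square), "cx", "cy" (the principal point, pixels), "rvec" (rotation vector, rad) and "tvec" (3), from world to camera coordinates, as OpenCV has them. Camera axes: x right, y down, z forward; pixel columns grow to the right and rows downward; lengths in m; the calibration is good to about 2 mm. A picture is of the moment at which its call begins. calibration takes no time and is no camera call.
- robot.close_job(): hands the job in; it is judged then, once.
Trained networks look in the newest picture that a camera, given by its name, has taken for a name from the list of things; names that differ only in an ending like _2 or _b are one class to them, and where a whole thing is asked for, a point or a joint stands for the part that bears it (a point fixed in the world has none). Each returns a list of dicts, best first, with "conf" (0 to 1); they miss things now and then, are a little off and sometimes report something else, mostly with a low value. They report only what shows in the picture. A call takes as long as a camera call. They do not tell look-alikes from the thing itself.
- robot.recognise(camera, query): "centre" ([x, y, z] in m, in world coordinates, good to about 4 mm: the middle of the surface that is visible of it).
- robot.regions_of(camera, query): "pixels" (384x512 bool, what is visible of it).
- robot.landmark_of(camera, query): "centre" ([x, y, z] in m, in world coordinates, good to about 4 mm: a listed point, or the origin of a listed thing).
The state is a dict: "t": time; "q": joint angles; "dq": joint speeds; "joint_torque": joint torques, N m; "tool_pos": TCP position; "orientation": TCP orientation; "force": force on the tool from outside, world axes, zero at the start; "wrist_torque": the same for the moment, N m; "opening": finger opening in m; "gripper_force": force on a finger pad.
Only numpy, scipy, OpenCV 4.12 (cv2) and the standard library are available. Lean on these libraries where they do the work, as an engineer would, in place of code of your own. Each camera call takes 0.05 s, during which the arm holds its last target. There are 200 camera calls.

## Task

Take the wooden push stick from its plywood tray and, with its tip, push the aluminium blank down the guide channel of the drill jig until it is fully home against the screw of the end stop; press it firmly there, at about 12 N, for one second, and never push it with more than 20 N. Then draw the stick out and lay it back flat in its tray, upright as you found it, leaving the blank home against the screw. Do not touch the blank with the gripper, and leave the other things on the bench alone.

Things in the scene. Friction and masses are not known exactly. Their poses are not given: they have to be found in the camera images.
- jig: Drill jig, fixed: steel base plate 300 x 90 x 10 mm; origin at the centre of its underside, x along the channel in the feed direction, z up. On it, 20 mm high, aluminium funnel wings (64 mm apart at x = -62 mm) lead to a straight channel from x = -20 to 130 mm, centred on y = 0, 25 mm wide (24 at its mouth) between 8 mm rails. Channel floor at z = 10 mm. Open plate in front of the funnel.
- jig_mouth (a point): Where the funnel ends and the channel begins, on the channel floor (jig x = -20 mm). From 10 to 82 mm farther along x the channel is roofed by a steel bridge: underside 20 mm, top 26 mm above the floor, a brass bush on it to 36 mm.
- jig_pad (a point): Sprung steel pad in the channel's -y side (jig x = 73 mm, 56 mm long, ramped), at its nose. It presses the passing blank sideways against the +y rail with 1 to 3 N: pushing past it takes some 1 to 5 N, then the blank drags on until it meets the stop screw, where the force climbs sharply.
- stop: End stop, a rigid fixed steel block 24 x 21 x 18 mm with a black knob on top, in the channel; origin at the lower edge of the face towards the blank, x in the feed direction. From that face, 9 mm above the floor, a steel stop screw 12 mm thick sticks out towards the blank by 3 to 23 mm, set afresh each time and not measured: feel for its flat, unyielding end.
- blank_center (a point): Centre of the blank, a loose plain aluminium block 50 x 22 x 16 mm (about 50 g) lying on the jig's plate in front of the funnel, its length (x) roughly along the feed direction. Other blanks of the same shape, in the grey bin, stay there.
- blank_front (a point): Middle of the blank's leading end face (25 mm ahead of its centre); it must end touching the end of the stop screw.
- tray: Fixed open plywood tray 260 x 84 x 20 mm outside, walls and floor 5 mm thick; origin at the centre of its underside, x along its length.
- stick_handle (a point): Wooden push stick, about 110 g: centre of its upright handle, a block 34 (x) x 20 (y, the width to grip) x 50 mm, 37 mm above the stick's flat underside; its top is 62 mm above. Below it a heel 60 (x) x 36 (y) x 12 mm, from which a blade 16 mm wide, 12 mm thick reaches forward along x to the tip. At the start it lies upright in the tray.
- stick_tip (a point): Middle of the blade's end face, 160 mm ahead of the handle's centre along x, 6 mm above the stick's underside. The blade is to run 2 to 4 mm above the channel floor or slide on it.
- bush: Bystander, to be left alone: loose brass drill bush, 22 mm across, 14 mm high, beside the jig's channel. Origin under its middle.
- screwdriver: Bystander, to be left alone: screwdriver lying between jig and robot. Origin under its middle.
- wrench: Bystander, to be left alone: wrench lying beyond the tray. Origin under its middle.
- cleaner: Bystander, to be left alone: blue plastic bottle, 170 mm high. Origin under its middle.
- tin: Bystander, to be left alone: steel tin, 85 mm high. Origin under its middle.
- tape: Bystander, to be left alone: cardboard tape ring, 90 mm across, 25 mm high. Origin under its middle.
- cup: Bystander, to be left alone: white mug, 85 mm high. Origin under its middle.
- spare0: Bystander, to be left alone: spare blank in the grey bin. Origin under its middle.
- spare1: Bystander, to be left alone: spare blank in the grey bin. Origin under its middle.
Things that resemble listed ones, but are neither listed nor needed, are in the scene too. What is shaped like the part that bears blank_center but black or red is not meant.

How it is judged:
By the outcome, as a careful person would: the job done as asked, in the order asked, and still so for the second after the job is handed in, with the robot touching nothing.
It also fails if it takes over 70 s, if anything falls off the work surface, if the arm or the gripper's body presses on something with over 40 N, if the wrist force passes 120 N, or if a joint passes its speed limit or range.

## Working session

There is one attempt and no reset: what is moved stays moved. The work goes in short steps, Python scripts to look and compute and a tool call to move; the robot and the scene stay as the last step left them, time stands still between calls to the robot, and variables do not carry over. Pictures are saved under pics/ and viewed, at most 10 in all, crops included, and the job is handed in when it is done.

Besides the shell and the picture viewer there is one more tool, called after "Call:" by a JSON object that holds its "fn" and its "kwargs". play_rows: Moves the arm, as the interface text tells. Its arguments: {"type":"object","properties":{"increments":{"type":"string"},"force":{"type":"number"}},"required":["increments"]}

```bash
mkdir -p pics; cat > h.py <<'E'
import numpy as np,cv2
from plant import robot
def cal(n):
    c=robot.calibration(n);f=192/np.tan(np.radians(c["vertical_fov"])/2)
    return np.array([[f,0,c["cx"]],[0,f,c["cy"]],[0,0,1]]),np.array(c["rvec"],float),np.array(c["tvec"],float)
def proj(n,P):
    K,r,t=cal(n);return cv2.projectPoints(np.array(P,float).reshape(-1,1,3),r,t,K,None)[0].reshape(-1,2)
def back(n,uv,z):
    K,r,t=cal(n);R=cv2.Rodrigues(r)[0];uv=np.array(uv,float).reshape(-1,2)
    d=(np.linalg.inv(K)@np.c_[uv,np.ones(len(uv))].T).T@R;C=-R.T@t
    return C+d*((z-C[2])/d[:,2])[:,None]
E
python3 - <<'E'
from h import *
for n in("scene","top"):
    cv2.imwrite(f"pics/{n}0.png",robot.read_camera(n))
    K,r,t=cal(n);print(n,K[0,0],-cv2.Rodrigues(r)[0].T@t)
    for q in["jig","jig_mouth","jig_pad","stop","blank_center","blank_front","tray","stick_handle","stick_tip"]:
        print(q,[(np.round(d["centre"],4).tolist(),round(d["conf"],2),proj(n,d["centre"])[0].round().tolist()) for d in robot.landmark_of(n,q)[:3]])
s=robot.read_state();print(s)
E
```

```text
scene 353.6455409361413 [0.96917641 0.44310166 0.79735097]
jig [([0.4726, -0.1122, -0.0005], 0.76, [269.0, 185.0]), ([0.4776, -0.0909, 0.0061], 0.18, [272.0, 189.0])]
jig_mouth [([0.4745, -0.0911, 0.0088], 0.85, [273.0, 187.0])]
jig_pad [([0.4599, -0.1803, 0.0206], 0.61, [258.0, 167.0])]
stop [([0.4574, -0.213, 0.0066], 0.41, [252.0, 164.0])]
blank_center [([0.4835, -0.0273, 0.0188], 0.68, [285.0, 199.0]), ([0.5963, -0.192, 0.0098], 0.66, [221.0, 187.0]), ([0.3908, 0.1342, 0.0095], 0.64, [349.0, 219.0])]
blank_front [([0.3766, 0.1555, 0.0119], 0.67, [358.0, 221.0]), ([0.5918, -0.1596, 0.008], 0.56, [228.0, 193.0]), ([0.4923, -0.2268, 0.0139], 0.54, [241.0, 165.0])]
tray [([0.6703, 0.0231, -0.0021], 0.91, [245.0, 249.0])]
stick_handle [([0.6616, 0.0813, 0.0439], 0.74, [262.0, 253.0]), ([0.4721, -0.1154, -0.0004], 0.68, [268.0, 185.0])]
stick_tip [([0.6705, 0.0216, 0.0006], 0.68, [245.0, 248.0]), ([0.6635, -0.0799, 0.0107], 0.6, [224.0, 221.0]), ([0.6588, 0.0807, 0.041], 0.45, [263.0, 253.0])]
top 436.2166439700619 [ 0.40508173 -0.08158071  1.3110503 ]
jig [([0.4744, -0.1172, 0.0015], 
[... 945 characters left out ...]
0.56, [248.0, 153.0])]
{'t': 1.0, 'q': array([-1.21838404e+00,  1.30418331e-01,  1.48817023e+00, -1.99392471e-05,
        1.52299135e+00, -8.53925394e-02]), 'dq': array([ 0.00018871,  0.00017578, -0.00163276, -0.00103255, -0.00160991,
        0.0007126 ]), 'joint_torque': array([-7.73672753e-06, -5.59775448e+01, -4.92069840e+01,  7.64913904e-02,
        2.25962297e-02, -1.39101232e-05]), 'tool_pos': array([ 0.25439542, -0.54342034,  0.21864063]), 'orientation': array([ 3.06660766e+00,  6.82221246e-01, -2.83417005e-05]), 'force': array([ 0.25045172, -0.0845907 ,  0.05186205]), 'wrist_torque': array([ 0.0025777 , -0.0202193 , -0.02923751]), 'gripper_force': 0.0, 'opening': 0.09278563928460348}
```

View pics/scene0.png

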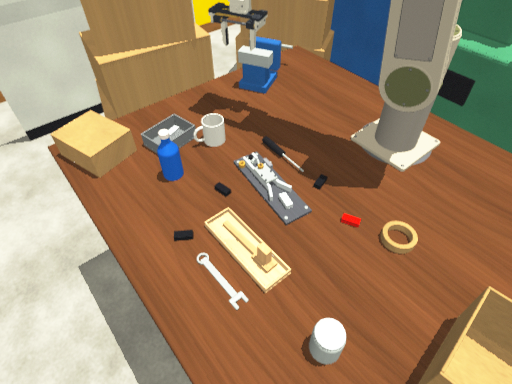

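View pics/top0.png

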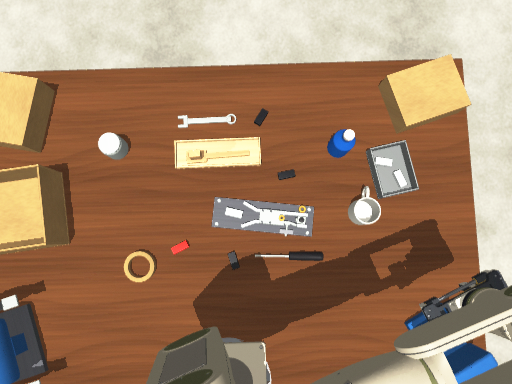

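The scene picture shows the jig at about (272,187) with the bright blank at (286,200), the tray and stick at (247,248), and the arm at the upper right. The top picture shows the jig at (263,216), the blank at (234,213), and the stick with its handle at (196,155) and tip at (249,153).
Things that could be taken for the blank, by top pixel: aluminium (234,213), black (286,174), black (261,117), black (234,260), red (180,247), and the two spares in the bin at (383,162) and (400,178). I choose the bright one on the jig plate, at (234,213).

```bash
python3 - <<'E'
from h import *
im=cv2.imread("pics/top0.png")
a=cv2.resize(im[125:245,165:325],None,fx=5,fy=5,interpolation=cv2.INTER_CUBIC)
cv2.imwrite("pics/crop1.png",a)
for n in("top","scene"):
  for q in("jig","tray","blank_center","stick_handle"):
    for d in robot.regions_of(n,q)[:3]:
        m=d["pixels"].astype(np.uint8);c=max(cv2.findContours(m,0,1)[0],key=cv2.contourArea)[:,0]
        z={"jig":.01,"tray":.02,"blank_center":.026,"stick_handle":.062}[q]
        w=(back(n,c,z)[:,:2]*1000).astype(np.float32);b=cv2.minAreaRect(w)
        print(n,q,round(d["conf"],2),m.sum(),np.round(b[0],1),np.round(b[1],1),round(b[2],1))
E
```

```text
top jig 0.66 2767 [ 472.5 -111.2] [299.7  91. ] 82.8
top tray 0.94 1892 [667.6  19.7] [ 86.9 258. ] 0.7
top blank_center 0.67 101 [ 593.9 -185.5] [21.  46.2] 14.5
top blank_center 0.51 132 [ 772.9 -114.3] [23.8 52.7] 57.0
top blank_center 0.48 144 [345.7 -22.9] [51.2 24.7] 14.2
top stick_handle 0.85 498 [646.8  17.1] [180.6  38.4] 88.4
scene jig 0.61 150 [481.4 -28. ] [62.9 28.6] 75.6
scene jig 0.57 1853 [ 471.7 -104. ] [299.1  98.6] 82.5
scene tray 0.92 2255 [672.9  25.3] [ 91.4 267.6] 0.2
scene tray 0.7 41 [ 492.6 -221.1] [32.4 19.1] 52.8
scene tray 0.32 715 [656.7  24.1] [ 52.2 191.7] 2.2
scene blank_center 0.77 218 [ 783.6 -101.2] [35.1 57.7] 50.8
scene blank_center 0.63 151 [403.  146.3] [30.5 46.4] 28.5
scene blank_center 0.5 122 [359.7  -7.9] [61.9 26.6] 20.1
scene stick_handle 0.83 742 [670.8  48.6] [180.   50.1] 88.4
```

View pics/crop1.png

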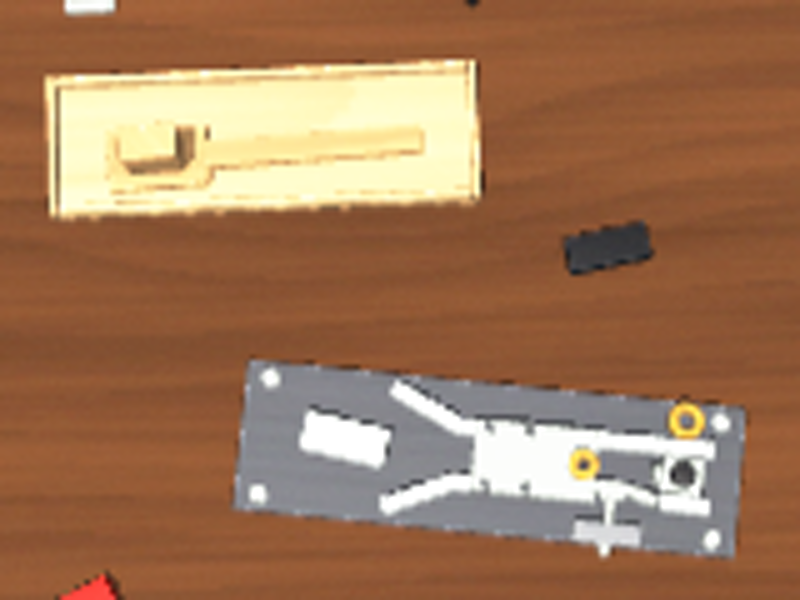

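The crop shows the chosen silver blank at crop (345,438), in front of the funnel and skewed by a few degrees. The stick lies upright in the tray, with its handle top at (148,145) and its tip at (424,138). I'll compute the poses from the corners.

```bash
python3 - <<'E'
from h import *
def B(p,z):
    p=np.array(p,float);return back("top",(p+.5)/5-.5+[165,125],z)[:,:2]*1000
def ang(a,b):d=b-a;return np.degrees(np.arctan2(d[1],d[0]))
j=B([(248,361),(745,407),(733,557),(234,508)],.010);print("jig",j.mean(0),ang(j[0],j[1]),ang(j[3],j[2]))
t=B([(45,76),(475,60),(482,198),(52,216)],.020);print("tray",t.mean(0),ang(t[0],t[1]),ang(t[3],t[2]))
b=B([(307,408),(391,430),(384,468),(300,448)],.026);print("blank",b.mean(0),ang(b[0],b[1]),ang(b[3],b[2]))
s=B([(205,141),(423,125),(424,151),(205,166)],.017);print("blade tip",s[1:3].mean(0),ang(s[0],s[1]),ang(s[3],s[2]))
h=B([(118,127),(180,122),(180,160),(118,167)],.067);print("handle",h.mean(0),h)
r=B([(475,429),(715,452),(708,507)],.03);print(r)
E
```

```text
jig [ 472.45577696 -111.40202365] -96.85189185538775 -97.10058606973519
tray [668.39290444  19.11667131] -89.44206898776473 -89.15625271508486
blank [485.3631434  -26.46213784] -106.21677755901545 -104.89986301945757
blade tip [665.86759662 -77.15152059] -87.3339455520056 -87.61721097636858
handle [656.70227883  81.87046   ] [[667.21134922  99.74681319]
 [669.15467506  63.70068009]
 [646.77888495  64.02125622]
 [643.66420609 100.0130905 ]]
[[ 488.65276721 -102.92164969]
 [ 471.37607847 -243.30276788]
 [ 439.31062886 -237.91378197]]
```

Call:
{"fn": "play_rows", "kwargs": {"increments": "629.5 -395.6 0 -68 -1;629.5 -395.6 0 -68 -1;629.5 -395.6 0 -68 -1;629.5 -395.6 0 -68 -1;629.5 -395.6 0 -68 -1;629.5 -395.6 0 -68 -1;629.5 -395.6 0 -68 -1;629.5 -395.6 0 -68 -1;629.5 -395.6 0 -68 -1;629.5 -395.6 0 -68 -1;629.5 -395.6 0 -68 0.1;629.5 -395.6 0 -68 0.1;629.5 -395.6 0 -68 0.1;629.5 -395.6 0 -68 0.1;629.5 -395.6 0 -68 0.1;629.5 -395.6 0 -68 0.1;629.5 -395.6 0 -68 0.1;629.5 -395.6 0 -68 0.1;629.5 -395.6 0 -68 0.1;629.5 -395.6 0 -68 0.1", "force": 50}}

```text
t: 3.4
tool_pos: [0.6566, 0.0805, 0.2192]
orientation: [2.162, 2.278, 0.001]
force: [0.3, 1.0, -0.8]
opening: 0.0418
gripper_force: 0.0
```

Call:
{"fn": "play_rows", "kwargs": {"increments": "1.5 0 40 0 0.1;1.5 0 80 0 0.1;1.5 0 120 0 0.1;1.5 0 134 0 0.1;1.5 0 134 0 0.1;1.5 0 134 0 0.1"}}

```text
t: 4.0
tool_pos: [0.6578, 0.083, 0.0868]
orientation: [2.16, 2.279, 0.003]
force: [0.6, 0.6, 0.2]
opening: 0.0419
gripper_force: 0.0
```

```bash
python3 - <<'E'
from h import *
im=robot.read_camera("scene");cv2.imwrite("pics/s1.png",cv2.resize(im[180:300,190:330],None,fx=5,fy=5,interpolation=cv2.INTER_CUBIC))
E
```

```text
(no output)
```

View pics/s1.png

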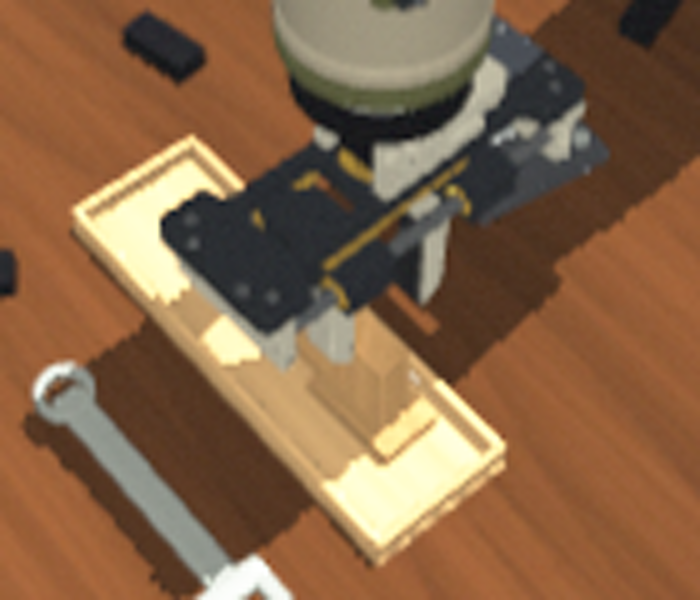

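The crop shows the pale fingers near (280,350) and (340,350), with the handle at about (385,380). I'll check this by projecting the commanded points.

```bash
python3 - <<'E'
from h import *
f=lambda P:((proj("scene",P)-[190,180])*5).round().tolist()
print("tcp",f([.6578,.083,.0868]),"fingers",f([[.679,.084,.087],[.637,.082,.087]]))
h=np.array([656.7,81.9]);a=np.radians(-87);R=np.array([[np.cos(a),-np.sin(a)],[np.sin(a),np.cos(a)]])
for z in(.067,.017):print(z,f([[*( (h+R@c)/1000),z] for c in([-17,-10],[17,-10],[17,10],[-17,10])]))
print("heel",f([[*( (h+R@c)/1000),.005] for c in([-30,-18],[-30,18])]))
for n in("top","scene"):print([np.round(d["centre"],4).tolist() for d in robot.landmark_of(n,"stick_handle")[:2]])
E
```

```text
tcp [[369.0, 313.0]] fingers [[336.0, 338.0], [401.0, 288.0]]
0.067 [[408.0, 344.0], [360.0, 300.0], [330.0, 323.0], [378.0, 368.0]]
0.017 [[405.0, 398.0], [359.0, 355.0], [331.0, 378.0], [376.0, 422.0]]
heel [[434.0, 418.0], [382.0, 461.0]]
[[0.658, 0.0833, 0.0409], [0.5745, -0.5255, 0.0084]]
[[0.6559, 0.0819, 0.0418]]
```

Call:
{"fn": "play_rows", "kwargs": {"increments": "0 -1 20 0 0.1;0 -1 40 0 0.1;0 -1 56 0 0.1;0 -1 63 0 0.1;0 -1 63 0 0.1;0 -1 63 0 0.1;0 -1 63 0 1;0 -1 63 0 1;0 -1 63 0 1;0 -1 63 0 1;0 -1 63 0 1;0 -1 63 0 1", "force": 55}}

```text
t: 5.35
tool_pos: [0.6562, 0.0833, 0.0222]
orientation: [2.16, 2.28, 0.001]
force: [1.0, 0.3, 3.3]
opening: 0.0198
gripper_force: 55.0
```

```bash
python3 -c "
from h import *
print(robot.read_state())"
```

```text
{'t': 5.35, 'q': array([ 4.86926403e-02,  4.53394572e-01,  1.47260210e+00,  4.45750517e-05,
        1.21451815e+00, -5.14399390e-03]), 'dq': array([ 0.00026308, -0.00068801,  0.00013005,  0.00034673,  0.00031577,
       -0.00055893]), 'joint_torque': array([-8.12352821e-02, -6.47907043e+01, -4.23326004e+01, -1.00957116e-02,
        2.31328472e-01, -4.75931936e-02]), 'tool_pos': array([0.65623723, 0.08325575, 0.02223615]), 'orientation': array([2.16037206e+00, 2.27989085e+00, 1.26804500e-03]), 'force': array([1.02943585, 0.32197944, 3.34172291]), 'wrist_torque': array([-0.02917072, -0.18009244, -0.07686585]), 'gripper_force': 54.97219920158386, 'opening': 0.019753966671307764}
```

Call:
{"fn": "play_rows", "kwargs": {"increments": "0 0 -15 0 1;0 0 -35 0 1;0 0 -60 0 1;0 0 -80 0 1;20 -30 -80 3 1;40 -60 -80 5 1;60 -90 -80 7 1;80 -120 -80 10 1;95.9 -143.1 -80 10 1;95.9 -143.1 -80 10 1;95.9 -143.1 -80 10 1"}}

```text
t: 6.45
tool_pos: [0.5076, 0.1715, 0.1023]
orientation: [2.35, 2.085, 0.001]
force: [0.5, -0.0, -1.4]
opening: 0.0199
gripper_force: 55.0
```

```bash
python3 - <<'E'
from h import *
for n in("top","scene"):
    im=robot.read_camera(n);cv2.imwrite(f"pics/{n}2.png",im)
    print([np.round(d["centre"],4).tolist() for d in robot.landmark_of(n,"stick_tip")[:2]],proj(n,[.488,.012,.095]))
    for d in robot.landmark_of(n,"blank_center")[:3]:print(np.round(d["centre"],4))
a=cv2.imread("pics/top2.png")[150:240,150:310]
cv2.imwrite("pics/c2.png",cv2.resize(a,None,fx=5,fy=5,interpolation=cv2.INTER_CUBIC))
print(robot.read_state()["force"])
E
```

```text
[[0.49, 0.0164, 0.091]] [[218.81889256 210.20656548]]
[ 0.48   -0.0252  0.0217]
[ 0.3475 -0.0225  0.01  ]
[0.3859 0.1354 0.009 ]
[[0.4891, 0.0084, 0.0892], [0.3362, 0.2552, 0.0001]] [[295.39570421 189.82006246]]
[ 0.5974 -0.1937  0.0075]
[0.3918 0.133  0.0093]
[ 0.3465 -0.0205  0.0055]
[ 0.36691918  0.25121673 -0.87582273]
```

View pics/c2.png

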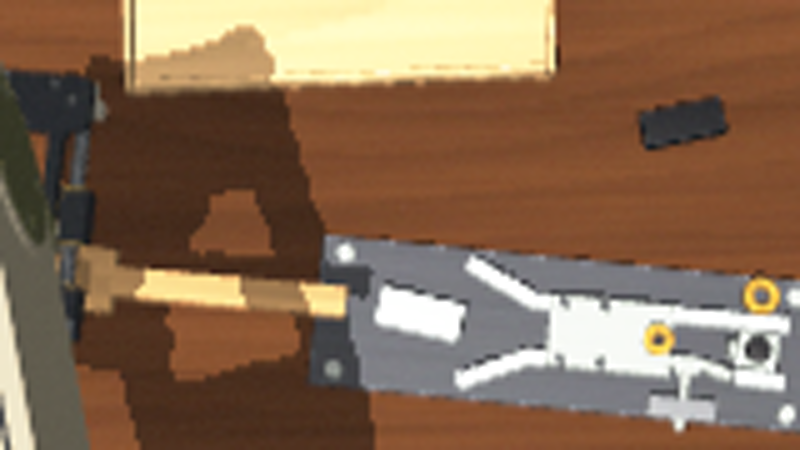

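The crop shows the blade tip at (347,301), in line with the jig and about 10 mm behind the blank at (420,312). Next I'll descend and start pushing.

Call:
{"fn": "play_rows", "kwargs": {"increments": "0 0 25 0 1;0 0 50 0 1;0 0 65 0 1;0 0 71.5 0 1;0 0 71.5 0 1;0 0 71.5 0 1"}}

```text
t: 7.35
tool_pos: [0.5085, 0.1714, 0.0311]
orientation: [2.351, 2.083, 0.002]
force: [0.0, 0.2, -1.4]
opening: 0.0197
gripper_force: 55.0
```

Call:
{"fn": "play_rows", "kwargs": {"increments": "-2 0 0 0 1;-4 0 0 0 1;-6 0 0 0 1;-8 0 0 0 1;-10 0 0 0 1;-12 0 0 0 1;-14 0 0 0 1;-16 0 0 0 1;-18 0 0 0 1;-20 0 0 0 1;-22 0 0 0 1;-24 0 0 0 1;-26 0 0 0 1;-28 0 0 0 1;-30 0 0 0 1;-32 0 0 0 1;-34 0 0 0 1;-36 0 0 0 1;-38 0 0 0 1;-40 0 0 0 1"}}

```text
t: 9.35
tool_pos: [0.5028, 0.1314, 0.0301]
orientation: [-2.351, -2.083, -0.0]
force: [-0.3, 0.1, -2.1]
opening: 0.0197
gripper_force: 55.0
```

```bash
python3 - <<'E'
from h import *
a=robot.read_camera("top")[190:250,200:320]
cv2.imwrite("pics/c3.png",cv2.resize(a,None,fx=6,fy=6,interpolation=cv2.INTER_CUBIC))
s=robot.read_state();print(s["force"],s["wrist_torque"],s["tool_pos"])
E
```

```text
[-0.81990741  0.56933986 -1.16020026] [ 0.00240234 -0.14612762 -0.03212102] [0.50281563 0.13115097 0.03012997]
```

View pics/c3.png

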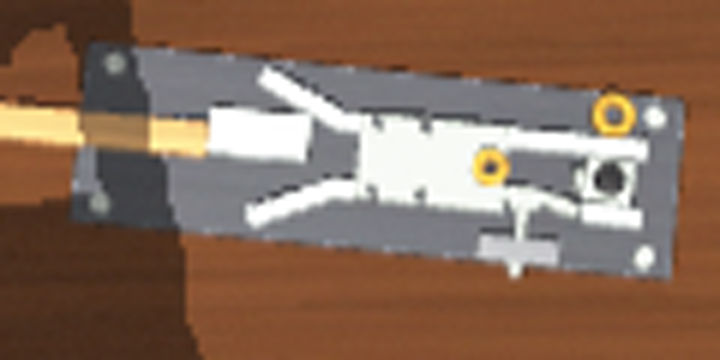

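The crop shows the blank squared up by the blade at (260,134), lying 1 to 2 mm to the +y side as it enters the funnel. I'll continue with a 1 mm shift to -y.

Call:
{"fn": "play_rows", "kwargs": {"increments": "-2 -0.2 0 0 1;-4 -0.4 0 0 1;-6 -0.6 0 0 1;-8 -0.8 0 0 1;-10 -1 0 0 1;-12 -1 0 0 1;-14 -1 0 0 1;-16 -1 0 0 1;-18 -1 0 0 1;-20 -1 0 0 1"}}

```text
t: 10.4
tool_pos: [0.4994, 0.1116, 0.0301]
orientation: [-2.351, -2.083, 0.0]
force: [0.0, 0.6, -1.0]
opening: 0.0199
gripper_force: 55.0
```

Call:
{"fn": "play_rows", "kwargs": {"increments": "-2 0 0 0 1;-4 0 0 0 1;-6 0 0 0 1;-8 0 0 0 1;-10 0 0 0 1;-12 0 0 0 1;-14 0 0 0 1;-16 0 0 0 1;-18 0 0 0 1;-20 0 0 0 1"}}

```text
t: 11.4
tool_pos: [0.4968, 0.0922, 0.0301]
orientation: [-2.351, -2.083, -0.0]
force: [-2.8, 4.4, 0.5]
opening: 0.0196
gripper_force: 55.0
```

```bash
python3 - <<'E'
from h import *
a=robot.read_camera("top")[190:250,200:320]
cv2.imwrite("pics/c4.png",cv2.resize(a,None,fx=6,fy=6,interpolation=cv2.INTER_CUBIC))
s=robot.read_state();print(s["force"],s["wrist_torque"],s["tool_pos"])
E
```

```text
[ 0.099004    0.02531692 -1.36909319] [ 0.11059366 -0.04632943 -0.025038  ] [0.49682881 0.09180192 0.03008689]
```

View pics/c4.png

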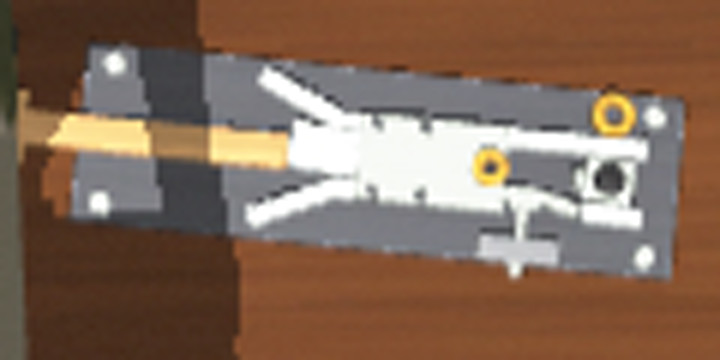

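The crop shows the blank, rear end at (290,148), entered in the channel, with the blade centred behind it at (288,149).

Call:
{"fn": "play_rows", "kwargs": {"increments": "-2 0 0 0 1;-4 0 0 0 1;-6 0 0 0 1;-8 0 0 0 1;-10 0 0 0 1;-12 0 0 0 1;-14 0 0 0 1;-16 0 0 0 1;-18 0 0 0 1;-20 0 0 0 1"}}

```text
t: 12.45
tool_pos: [0.4946, 0.0719, 0.0301]
orientation: [-2.351, -2.083, 0.0]
force: [-0.6, 1.6, -0.9]
opening: 0.02
gripper_force: 55.0
```

Call:
{"fn": "play_rows", "kwargs": {"increments": "-1.5 0 0 0 1;-3 0 0 0 1;-4.5 0 0 0 1;-6 0 0 0 1;-7.5 0 0 0 1;-9 0 0 0 1;-10.5 0 0 0 1;-12 0 0 0 1;-13.5 0 0 0 1;-15 0 0 0 1"}}

```text
t: 13.45
tool_pos: [0.4928, 0.0571, 0.0301]
orientation: [2.351, 2.083, -0.0]
force: [-0.7, 0.2, -1.8]
opening: 0.0198
gripper_force: 55.0
```

Call:
{"fn": "play_rows", "kwargs": {"increments": "-1 0 0 0 1;-2 0 0 0 1;-3 0 0 0 1;-4 0 0 0 1;-5 0 0 0 1;-6 0 0 0 1;-7 0 0 0 1;-8 0 0 0 1;-9 0 0 0 1;-10 0 0 0 1"}}

```text
t: 14.45
tool_pos: [0.4916, 0.0472, 0.0301]
orientation: [2.351, 2.083, 0.0]
force: [-0.4, 0.7, -0.8]
opening: 0.0197
gripper_force: 55.0
```

Call:
{"fn": "play_rows", "kwargs": {"increments": "-1 0 0 0 1;-2 0 0 0 1;-3 0 0 0 1;-4 0 0 0 1;-5 0 0 0 1;-6 0 0 0 1;-7 0 0 0 1;-8 0 0 0 1;-9 0 0 0 1;-10 0 0 0 1"}}

```text
t: 15.45
tool_pos: [0.4904, 0.0375, 0.0302]
orientation: [-2.351, -2.083, -0.001]
force: [0.3, 4.1, -0.8]
opening: 0.0198
gripper_force: 55.0
```

Call:
{"fn": "play_rows", "kwargs": {"increments": "-1 0 0 0 1;-2 0 0 0 1;-3 0 0 0 1;-4 0 0 0 1;-5 0 0 0 1;-6 0 0 0 1;-7 0 0 0 1;-8 0 0 0 1;-9 0 0 0 1;-10 0 0 0 1"}}

```text
t: 16.45
tool_pos: [0.4892, 0.0273, 0.0301]
orientation: [-2.351, -2.083, 0.0]
force: [-0.6, 3.7, 0.0]
opening: 0.0199
gripper_force: 55.0
```

Call:
{"fn": "play_rows", "kwargs": {"increments": "-0.5 0 0 0 1;-1 0 0 0 1;-1.5 0 0 0 1;-2 0 0 0 1;-2.5 0 0 0 1;-3 0 0 0 1"}}

```text
t: 17.05
tool_pos: [0.4889, 0.0244, 0.0301]
orientation: [-2.351, -2.083, 0.0]
force: [1.3, 3.9, 0.0]
opening: 0.0196
gripper_force: 55.0
```

Call:
{"fn": "play_rows", "kwargs": {"increments": "-0.5 0 0 0 1;-1 0 0 0 1;-1.5 0 0 0 1;-2 0 0 0 1"}}

```text
t: 17.45
tool_pos: [0.4886, 0.0224, 0.0301]
orientation: [-2.351, -2.083, -0.0]
force: [0.2, 4.0, -0.8]
opening: 0.0196
gripper_force: 55.0
```

Call:
{"fn": "play_rows", "kwargs": {"increments": "-0.5 0 0 0 1;-1 0 0 0 1;-1.5 0 0 0 1;-2 0 0 0 1"}}

```text
t: 17.85
tool_pos: [0.4884, 0.0204, 0.0301]
orientation: [2.351, 2.083, -0.0]
force: [-0.1, 4.1, -0.5]
opening: 0.0202
gripper_force: 55.0
```

```bash
python3 - <<'E'
from h import *
t0=cv2.imread("pics/top0.png");s0=cv2.imread("pics/scene0.png")
t=robot.read_camera("top");s=robot.read_camera("scene");cv2.imwrite("pics/t5.png",t);cv2.imwrite("pics/s5.png",s)
g=lambda a,r:cv2.resize(a[r[0]:r[0]+36,r[1]:r[1]+49],None,fx=8,fy=8,interpolation=cv2.INTER_CUBIC)
A=[200,265];B=[148,232]
cv2.imwrite("pics/c5.png",np.vstack([np.hstack([g(t0,A),g(t,A)]),np.hstack([g(s0,B),g(s,B)])]))
c=np.array([472.5,-111.4]);a=np.radians(-97)
X=np.array([np.cos(a),np.sin(a)])
for x in(62,80,90,100,103,127):
    p=[*((c+x*X)/1000),.026];print(x,((proj("top",p)-[265,200])*8).round().tolist(),((proj("scene",p)-[232,148])*8).round().tolist())
E
```

```text
62 [[149.0, 143.0]] [[210.0, 155.0]]
80 [[198.0, 148.0]] [[186.0, 128.0]]
90 [[225.0, 150.0]] [[173.0, 114.0]]
100 [[252.0, 153.0]] [[160.0, 99.0]]
103 [[260.0, 154.0]] [[156.0, 95.0]]
127 [[325.0, 160.0]] [[125.0, 61.0]]
```

View pics/c5.png

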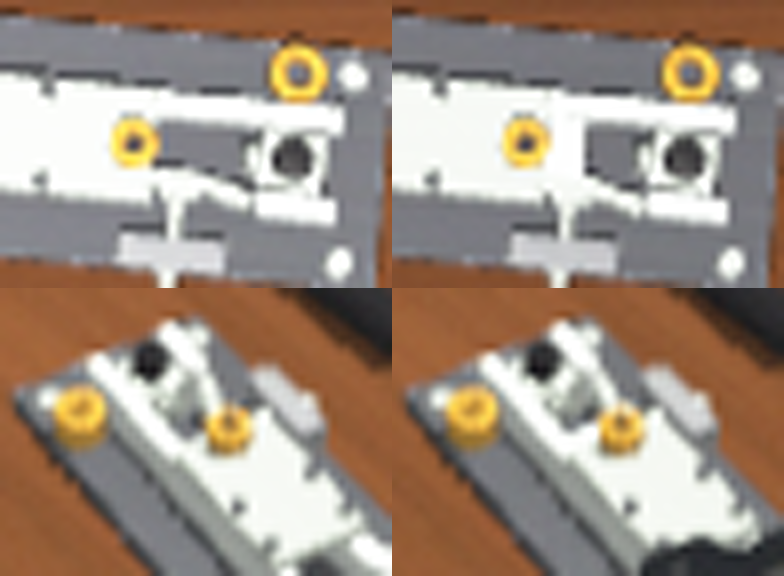

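The crop, with before on the left and now on the right, shows the blank's front edge at (584,140) and the screw's end at about (639,155). The gap left is about 19 to 20 mm.

Call:
{"fn": "play_rows", "kwargs": {"increments": "-1 0 0 0 1;-2 0 0 0 1;-3 0 0 0 1;-4 0 0 0 1;-5 0 0 0 1;-6 0 0 0 1;-7 0 0 0 1;-8 0 0 0 1;-9 0 0 0 1;-10 0 0 0 1;-11 0 0 0 1;-12 0 0 0 1"}}

```text
t: 19.15
tool_pos: [0.4869, 0.0085, 0.0301]
orientation: [-2.351, -2.083, 0.0]
force: [1.2, 2.5, -1.4]
opening: 0.0201
gripper_force: 55.0
```

```bash
python3 - <<'E'
from h import *
# profile of brightness along channel axis, top view, now
t=robot.read_camera("top");g=cv2.cvtColor(t,6)
c=np.array([472.5,-111.4]);a=np.radians(-97);X=np.array([np.cos(a),np.sin(a)])
Y=np.array([-X[1],X[0]])
xs=np.arange(70,110,1.)
g0=cv2.cvtColor(cv2.imread("pics/top0.png"),6)
for y in(-2,1,4):
  uv=proj("top",[[*((c+x*X+y*Y)/1000),.024] for x in xs]).astype(np.float32)
  for G in(g0,g):print(y,cv2.remap(G,uv[:,0].copy(),uv[:,1].copy(),1).ravel().tolist())
E
```

```text
-2 [130, 130, 130, 130, 129, 129, 130, 130, 131, 130, 130, 129, 129, 129, 130, 130, 130, 129, 129, 129, 130, 130, 130, 129, 133, 137, 141, 176, 211, 243, 240, 238, 236, 241, 247, 245, 179, 116, 68, 79]
-2 [254, 254, 255, 255, 254, 254, 254, 254, 254, 254, 254, 254, 254, 254, 254, 254, 254, 254, 213, 162, 110, 109, 113, 117, 121, 125, 129, 165, 201, 233, 230, 226, 224, 231, 239, 239, 173, 109, 60, 71]
1 [130, 129, 128, 129, 129, 130, 130, 130, 130, 130, 129, 129, 130, 130, 130, 130, 129, 129, 129, 129, 129, 129, 129, 130, 132, 134, 146, 181, 213, 237, 230, 224, 222, 228, 232, 213, 154, 96, 66, 72]
1 [254, 254, 254, 254, 254, 254, 254, 254, 254, 254, 254, 254, 254, 254, 254, 254, 254, 250, 205, 160, 123, 121, 119, 118, 120, 122, 134, 169, 202, 226, 218, 210, 208, 215, 220, 202, 145, 89, 60, 66]
4 [131, 130, 130, 130, 130, 130, 130, 131, 131, 130, 130, 130, 130, 130, 130, 130, 130, 130, 130, 130, 130, 129, 128, 124, 117, 109, 117, 141, 167, 180, 178, 176, 190, 217, 243, 230, 194, 155, 129, 106]
4 [254, 254, 254, 254, 254, 254, 254, 254, 254, 254, 254, 254, 254, 254, 254, 254, 254, 241, 205, 169, 143, 133, 122, 114, 106, 100, 107, 129, 154, 165, 164, 162, 178, 209, 238, 224, 184, 143, 118, 97]
```

Call:
{"fn": "play_rows", "kwargs": {"increments": "-0.5 0 0 0 1;-1 0 0 0 1;-1.5 0 0 0 1;-2 0 0 0 1;-2.5 0 0 0 1;-3 0 0 0 1;-3.5 0 0 0 1;-4 0 0 0 1;-4.5 0 0 0 1;-5 0 0 0 1;-5.5 0 0 0 1;-6 0 0 0 1"}}

```text
t: 20.4
tool_pos: [0.4862, 0.0026, 0.0301]
orientation: [-2.351, -2.083, 0.0]
force: [-0.2, 3.1, 0.3]
opening: 0.0198
gripper_force: 55.0
```

Call:
{"fn": "play_rows", "kwargs": {"increments": "-0.3 0 0 0 1;-0.6 0 0 0 1"}}

```text
t: 20.6
tool_pos: [0.4861, 0.002, 0.0301]
orientation: [-2.351, -2.083, 0.0]
force: [0.4, 3.3, 0.6]
opening: 0.0196
gripper_force: 55.0
```

Call:
{"fn": "play_rows", "kwargs": {"increments": "-0.3 0 0 0 1;-0.6 0 0 0 1"}}

```text
t: 20.8
tool_pos: [0.4861, 0.0014, 0.0302]
orientation: [2.351, 2.083, 0.0]
force: [0.0, 3.6, -0.7]
opening: 0.0197
gripper_force: 55.0
```

Call:
{"fn": "play_rows", "kwargs": {"increments": "-0.3 0 0 0 1;-0.6 0 0 0 1"}}

```text
t: 21.0
tool_pos: [0.4861, 0.0013, 0.0303]
orientation: [-2.351, -2.083, -0.001]
force: [0.8, 8.0, 0.5]
opening: 0.02
gripper_force: 55.0
```

Call:
{"fn": "play_rows", "kwargs": {"increments": "0 0 0 0 1;-0.1 0 0 0 1;-0.2 0 0 0 1"}}

```text
t: 21.3
tool_pos: [0.4861, 0.0013, 0.0303]
orientation: [-2.351, -2.083, -0.001]
force: [-0.1, 8.1, 0.5]
opening: 0.0196
gripper_force: 55.0
```

Call:
{"fn": "play_rows", "kwargs": {"increments": "-0.2 0 0 0 1;-0.2 0 0 0 1"}}

```text
t: 21.5
tool_pos: [0.4862, 0.0012, 0.0303]
orientation: [-2.351, -2.083, -0.002]
force: [0.4, 8.1, 1.0]
opening: 0.0198
gripper_force: 55.0
```

Call:
{"fn": "play_rows", "kwargs": {"increments": "-0.2 0 0 0 1;-0.4 0 0 0 1;-0.4 0 0 0 1"}}

```text
t: 21.8
tool_pos: [0.4862, 0.0012, 0.0304]
orientation: [-2.351, -2.083, -0.003]
force: [0.7, 10.0, 2.6]
opening: 0.0199
gripper_force: 55.0
```

Call:
{"fn": "play_rows", "kwargs": {"increments": "-0.2 0 0 0 1;-0.35 0 0 0 1;-0.35 0 0 0 1;-0.35 0 0 0 1"}}

```text
t: 22.2
tool_pos: [0.4863, 0.0012, 0.0305]
orientation: [-2.35, -2.083, -0.003]
force: [0.7, 11.3, 2.6]
opening: 0.0196
gripper_force: 55.0
```

Call:
{"fn": "play_rows", "kwargs": {"increments": "-0.15 0 0 0 1;-0.15 0 0 0 1;-0.15 0 0 0 1;-0.15 0 0 0 1;-0.15 0 0 0 1;-0.15 0 0 0 1;-0.15 0 0 0 1"}}

```text
t: 22.9
tool_pos: [0.4863, 0.0012, 0.0305]
orientation: [-2.35, -2.083, -0.004]
force: [0.4, 13.0, 2.0]
opening: 0.0198
gripper_force: 55.0
```

Call:
{"fn": "play_rows", "kwargs": {"increments": "0 0 0 0 1;0 0 0 0 1;0 0 0 0 1;0 0 0 0 1;0 0 0 0 1;0 0 0 0 1;0 0 0 0 1"}}

```text
t: 23.6
tool_pos: [0.4863, 0.0012, 0.0305]
orientation: [-2.35, -2.083, -0.004]
force: [0.0, 12.2, 3.0]
opening: 0.02
gripper_force: 55.0
```

Call:
{"fn": "play_rows", "kwargs": {"increments": "1 0 0 0 1;2.5 0 0 0 1;5 0 0 0 1;10 0 0 0 1;18 0 0 0 1;28 0 0 0 1;38 0 0 0 1;48 0 0 0 1;58 0 0 0 1;68 0 0 0 1;78 0 0 0 1;88 0 0 0 1;98 0 0 0 1;108 0 0 0 1;118 0 0 0 1;128 0 0 0 1;138 0 0 0 1;138 0 0 -60 1;138 0 0 0 1;138 0 0 0 1"}}

```text
t: 25.6
tool_pos: [0.5025, 0.137, 0.0301]
orientation: [-2.355, -2.079, 0.0]
force: [0.2, 0.9, -0.8]
opening: 0.0198
gripper_force: 55.0
```

I mistyped one yaw value (a single row, since undone). The tip was about 28 mm behind the funnel then, so it was clear of the blank. I'll lift, move above the tray and look.

Call:
{"fn": "play_rows", "kwargs": {"increments": "0 0 -20 0 1;0 0 -45 0 1;0 0 -72 0 1;-6 30 -72 -3 1;-12 60 -72 -5 1;-20 95 -72 -8 1;-28 130 -72 -10 1;-34.6 159.1 -72 -10 1;-34.6 159.1 -72 -10 1;-34.6 159.1 -72 -10 1;-34.6 159.1 -72 -10 1"}}

```text
t: 26.7
tool_pos: [0.6553, 0.0835, 0.1018]
orientation: [-2.159, -2.281, 0.001]
force: [0.1, 0.7, -0.8]
opening: 0.0198
gripper_force: 55.0
```

```bash
python3 - <<'E'
from h import *
t=robot.read_camera("top");s=robot.read_camera("scene");cv2.imwrite("pics/t6.png",t)
A=cv2.resize(t[125:245,165:325],None,fx=5,fy=5,interpolation=cv2.INTER_CUBIC)
B=cv2.resize(s[175:315,195:305],(472,600),interpolation=cv2.INTER_CUBIC)[:, :]
cv2.imwrite("pics/c6.png",A)
cv2.imwrite("pics/c6b.png",B)
g=cv2.cvtColor(t,6);c=np.array([472.5,-111.4]);a=np.radians(-97);X=np.array([np.cos(a),np.sin(a)]);Y=np.array([-X[1],X[0]])
for y in(-2,1,4):
  uv=proj("top",[[*((c+x*X+y*Y)/1000),.024] for x in np.arange(85,105)]).astype(np.float32)
  print(y,cv2.remap(g,uv[:,0].copy(),uv[:,1].copy(),1).ravel().tolist())
for n in("top","scene"):print([np.round(d["centre"],4).tolist() for d in robot.landmark_of(n,"stick_tip")[:2]])
r=robot.read_state();print(r["tool_pos"],r["orientation"])
E
```

```text
-2 [254, 254, 254, 254, 254, 254, 254, 254, 254, 252, 250, 247, 241, 235, 229, 225, 221, 219, 227, 235]
1 [254, 254, 254, 254, 254, 254, 254, 254, 253, 252, 251, 248, 238, 230, 222, 213, 204, 201, 208, 213]
4 [254, 254, 254, 254, 254, 253, 253, 253, 253, 252, 252, 236, 204, 174, 160, 159, 157, 173, 204, 234]
[[0.6648, -0.077, 0.0881], [0.6936, 0.321, 0.0003]]
[[0.6636, -0.0783, 0.0857]]
[0.65571318 0.08359339 0.10248978] [2.15969440e+00 2.28137442e+00 3.35918546e-04]
```

View pics/c6.png

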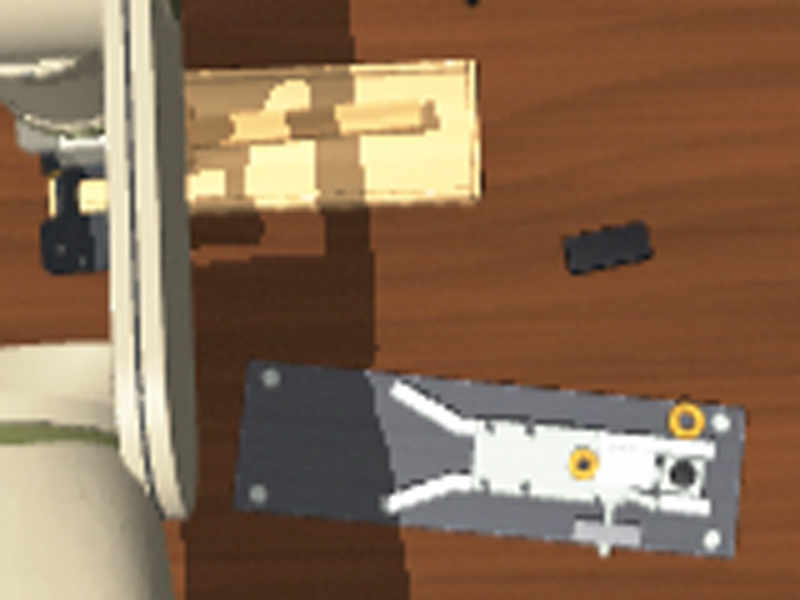

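The crop shows no dark gap left between the blank and the screw, near (655,465). The stick hangs over the tray in its old place, with its tip at (432,115), raised. Lowering.

Call:
{"fn": "play_rows", "kwargs": {"increments": "0 0.7 25 0 1;0 0.7 50 0 1;0 0.7 65 0 1;0 0.7 73 0 1;0 0.7 76 0 1;0 0.7 78 0 1;0 0.7 78 0 1"}}

```text
t: 27.6
tool_pos: [0.6576, 0.0831, 0.0251]
orientation: [2.16, 2.28, 0.002]
force: [0.6, 0.8, -1.2]
opening: 0.0198
gripper_force: 55.0
```

Call:
{"fn": "play_rows", "kwargs": {"increments": "0 0 0.5 0 1;0 0 1 0 1;0 0 1.5 0 1;0 0 1.5 0 1"}}

```text
t: 28.0
tool_pos: [0.657, 0.0831, 0.0227]
orientation: [2.161, 2.28, 0.0]
force: [-0.7, -0.2, -0.5]
opening: 0.0199
gripper_force: 55.0
```

Call:
{"fn": "play_rows", "kwargs": {"increments": "0 0 0.3 0 1;0 0 0.5 0 1;0 0 0.5 0 1"}}

```text
t: 28.3
tool_pos: [0.657, 0.0831, 0.0222]
orientation: [2.161, 2.28, 0.0]
force: [-0.3, -0.0, -0.1]
opening: 0.0196
gripper_force: 55.0
```

Call:
{"fn": "play_rows", "kwargs": {"increments": "0 0 0.4 0 1;0 0 0.4 0 1;0 0 0.4 0 0.5;0 0 0.4 0 0.2;0 0 0.4 0 0.2;0 0 0.4 0 0.1;0 0 0.4 0 0.1;0 0 0.4 0 0.1"}}

```text
t: 29.1
tool_pos: [0.6569, 0.0831, 0.0217]
orientation: [-2.161, -2.28, -0.0]
force: [-0.8, 0.6, -0.1]
opening: 0.0417
gripper_force: 0.0
```

Call:
{"fn": "play_rows", "kwargs": {"increments": "0 0 -5 0 0.1;0 0 -15 0 0.1;0 0 -35 0 0.1;0 0 -70 0 0.1;0 0 -110 0 0.1;0 0 -150 0 0.1;30 0 -190 0 0.1;60 -40 -200 0 0.1;100 -80 -200 0 0.1;140 -120 -200 0 0.1;180 -140 -200 0 0.1;200 -150 -200 0 0.1;200 -150 -200 0 0.1;200 -150 -200 0 0.1"}}

```text
t: 30.5
tool_pos: [0.4964, 0.2751, 0.2228]
orientation: [2.158, 2.282, 0.002]
force: [-0.2, -0.4, 0.5]
opening: 0.0418
gripper_force: 0.0
```

```bash
python3 - <<'E'
from h import *
t=robot.read_camera("top");s=robot.read_camera("scene")
A=cv2.resize(t[125:245,165:325],None,fx=3,fy=3,interpolation=cv2.INTER_CUBIC)
B=cv2.resize(s[150:300,190:320],(312,360),interpolation=cv2.INTER_CUBIC)
cv2.imwrite("pics/c7.png",np.hstack([A,B]))
for n in("top","scene"):
  for q in("stick_tip","stick_handle"):print(q,[np.round(d["centre"],4).tolist() for d in robot.landmark_of(n,q)[:1]])
E
```

```text
stick_tip []
stick_handle [[0.7717, 0.0519, -0.0015]]
stick_tip [[0.6642, -0.0791, 0.0084]]
stick_handle [[0.6552, 0.0814, 0.0443]]
```

View pics/c7.png

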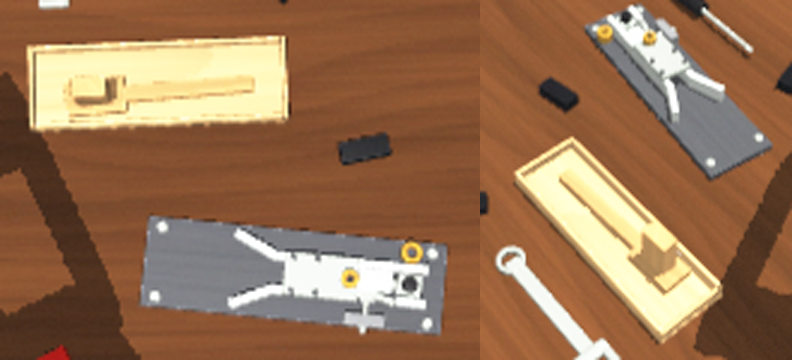

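The picture shows the stick flat and upright in its tray (handle at (95,90), tip at (253,85)). The blank is home against the screw at (385,282), and the bystanders are where they were.

```bash
python3 -c "
from plant import robot
print(robot.close_job())"
```

```text
the job is handed in; nothing more can be done
None
```

The job is handed in: the blank is home against the stop screw, pressed at about 12–13 N for over a second (highest reading 13 N), and the stick is back flat and upright in its tray; one mistyped row swung the stick about 8° during withdrawal, about 28 mm clear of the funnel, and nothing looked disturbed afterwards.

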